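Line up reference solar cells by size on a calibration strip

TASK

Set the four loose solar reference cells out on the calibration strip in order of size: the smallest on the red mark at one end, then one cell to each white mark along the line, up to the largest at the far end. Each should lie flat and centred on its mark, glass side up, with its long side along the strip; set them down rather than dropping them, and leave the cup and the roll of tape where they are.

Things in the scene. Friction and masses are not known exactly. Their poses are not given: they have to be found in the camera images.
- cell_1: The smallest of four loose solar cells: a black block, 40 mm long (its y axis) by 32 mm wide (its x axis) by 20 mm high, its glass top dark blue with two silver lines; 69 g, give or take 20 %. Origin: centre of its underside, z up. Starts flat on the bench, nearer the robot than the strip, at any of four places.
- cell_2: The second smallest of four loose solar cells: a black block, 50 mm long (its y axis) by 40 mm wide (its x axis) by 20 mm high, its glass top dark blue with two silver lines; 108 g, give or take 20 %. Origin: centre of its underside, z up. Starts flat on the bench, nearer the robot than the strip, at any of four places.
- cell_3: The second largest of four loose solar cells: a black block, 60 mm long (its y axis) by 48 mm wide (its x axis) by 20 mm high, its glass top dark blue with two silver lines; 156 g, give or take 20 %. Origin: centre of its underside, z up. Starts flat on the bench, nearer the robot than the strip, at any of four places.
- cell_4: The largest of four loose solar cells: a black block, 70 mm long (its y axis) by 56 mm wide (its x axis) by 20 mm high, its glass top dark blue with two silver lines; 212 g, give or take 20 %. Origin: centre of its underside, z up. Starts flat on the bench, nearer the robot than the strip, at any of four places.
- mark_red: The red mark, at either end of the line of marks: a red pad fixed on the strip, 80 mm long (its y axis, along the strip) x 64 mm (x axis) x 3 mm thick, with a centre cross. Origin: centre of its underside, 6 mm above the bench (pad top: 9 mm). The strip: a fixed dark steel bar 390 x 84 x 6 mm high; its four pads stand in line, 95 mm apart.
- mark_b: White mark, one of the two inner ones (which of them varies): a white pad fixed on the strip, 80 mm long (its y axis, along the strip) x 64 mm (x axis) x 3 mm thick, with a centre cross. Origin: centre of its underside, 6 mm above the bench (pad top: 9 mm). 
- mark_c: White mark, the other of the two inner ones: a white pad fixed on the strip, 80 mm long (its y axis, along the strip) x 64 mm (x axis) x 3 mm thick, with a centre cross. Origin: centre of its underside, 6 mm above the bench (pad top: 9 mm). 
- mark_end: White mark at the other end of the line from the red one: a white pad fixed on the strip, 80 mm long (its y axis, along the strip) x 64 mm (x axis) x 3 mm thick, with a centre cross. Origin: centre of its underside, 6 mm above the bench (pad top: 9 mm). 
- tub: Bystander: a loose open white plastic cup, 68 mm across its rim, 55 mm high, beside the strip's left end. Origin: centre of its underside.
- tape: Bystander: a loose yellow roll of tape lying flat, 90 mm across, 25 mm high, beside the strip's right end. Origin: centre of its underside.
Things that resemble listed ones, but are neither listed nor needed, are in the scene too. What is shaped like the cell_4 but green is not meant. What is shaped like the cell_1 but turquoise is not meant.

How it is judged:
At the end, for the whole second after the job is handed in: Sizes rise mark by mark from the smallest cell on red to the largest on the far end; each centred on its mark within 12 mm, long side within 0.2 rad of the strip's line (either way round), glass up, flat on the pad (0.1 rad, 3 mm), released and at rest (horizontal distance between cell_1 and mark_red below 0.012 m and angle between the y axis of cell_1 and the y axis of mark_red, either way round below 0.2 rad and z of cell_1 in the frame of mark_red between 0 and 0.006 m and horizontal distance between cell_4 and mark_end below 0.012 m and angle between the y axis of cell_4 and the y axis of mark_end, either way round below 0.2 rad and z of cell_4 in the frame of mark_end between 0 and 0.006 m and ((horizontal distance between mark_red and mark_b below 0.14 m and horizontal distance between cell_2 and mark_b below 0.012 m and angle between the y axis of cell_2 and the y axis of mark_b, either way round below 0.2 rad and z of cell_2 in the frame of mark_b between 0 and 0.006 m and horizontal distance between cell_3 and mark_c below 0.012 m and angle between the y axis of cell_3 and the y axis of mark_c, either way round below 0.2 rad and z of cell_3 in the frame of mark_c between 0 and 0.006 m) or (horizontal distance between mark_red and mark_c below 0.14 m and horizontal distance between cell_2 and mark_c below 0.012 m and angle between the y axis of cell_2 and the y axis of mark_c, either way round below 0.2 rad and z of cell_2 in the frame of mark_c between 0 and 0.006 m and horizontal distance between cell_3 and mark_b below 0.012 m and angle between the y axis of cell_3 and the y axis of mark_b, either way round below 0.2 rad and z of cell_3 in the frame of mark_b between 0 and 0.006 m)) and angle between each of cell_1, cell_2, cell_3, cell_4's own z axis and vertical below 0.1 rad and linear speed of each of cell_1, cell_2, cell_3, cell_4 below 0.02 m/s and angular speed of each of cell_1, cell_2, cell_3, cell_4 below 0.2 rad/s); the robot touches nothing.
It fails at once if the cup or the roll of tape is moved by more than 30 mm (distance of any of tub, tape from where it was at the start of the episode above 0.03 m).
It fails at once if a cell is tipped by more than 0.7 rad (40 degrees) (angle between any of cell_1, cell_2, cell_3, cell_4's own z axis and vertical above 0.7 rad).
It fails at once if a cell is dropped: off the fingers while its underside is over 32 mm above the bench (23 mm above a pad) ((height (world z) of cell_1 above 0.032 m and contact force between cell_1 and the fingers below 0.01 N) or (height (world z) of cell_2 above 0.032 m and contact force between cell_2 and the fingers below 0.01 N) or (height (world z) of cell_3 above 0.032 m and contact force between cell_3 and the fingers below 0.01 N) or (height (world z) of cell_4 above 0.032 m and contact force between cell_4 and the fingers below 0.01 N)).
It also fails if it takes over 80 s, if anything falls off the work surface, if the arm or the gripper's body presses on something with over 40 N, if the wrist force passes 120 N, or if a joint passes its speed limit or range.

ROBOT

A 6-joint arm with a two-finger parallel gripper is mounted at the origin on the work surface. World frame = base frame: x ahead of the robot, y to its left, z up, the work surface at z = 0. Lengths are in m, angles in rad, forces in N, time in s.
With the tool pointing down it reaches from about 0.375 to 0.9 m from the base axis. Payload 3.1 kg.
Tool frame: the origin (TCP) lies on the centre line of the jaws, within the pads' length; the fingertips stand 14 mm ahead of it and the grasp point (between the pads) lies 5 mm behind it; z points along the fingers, y is the line along which they close (so a half turn about z gives the same grasp; the last joint's range is limited). The gripper opens to 87 mm and grips with 3 to 60 N. Pads are 19 mm wide; open, the fingers measure 117 mm over their backs; the gripper's body (75 mm by 190 mm) begins 51 mm behind the grasp point.
Start: joints at [0.972, 0.527, 1.433, -0, 1.181, -0.178], TCP at [0.255, 0.57, 0.237] pointing down, gripper open.
Joint ranges: [-3.08, 3.08], [-0.75, 2.2], [0.22, 2.44], [-1.43, 4.57], [0, 2.65], [-2.85, 2.85]. Speed limits (rad/s): [2.79, 2.79, 3.14, 3.14, 3.14, 3.14].

INTERFACE

Orientations are given as a unit quaternion [x, y, z, w].
In Python, from rig import robot gives the robot as it stands.
- The arm moves only by the tool move_arm, never from a script. Its argument "commands" is a list of rows, each an object with "hand": the finger opening in cm, from 0 to 8.7; "travel": the shift along the tool's x, y, z in cm, a list of three; "twist": the turn, a rotation vector about the tool's x, y, z in degrees, a list of three. In form: [{"hand": hand, "travel": [dx, dy, dz], "twist": [wx, wy, wz]}, ...]. A call has 1 to 5 rows; each row shifts and turns the commanded pose from where the row before left it, along the tool's axes as they then stand; what a row does not reach is not made up. A row lasts 1/12 s, in which the tool goes at most 41.7 mm and 7.16 degrees, less where a joint would pass 70% of its speed; a pose out of reach is approached as far as the arm can. A call is refused whole if a number of a shift passes 4.17 or a number of a turn 7.16, either way. A call with a gripper value outside its range is refused whole. The fingers move at their own pace and stop on an object; "force" is the grip in N (left out, the last holds). Time passes only in rows, so rows that do not move let the fingers close. It gives the time, the measured TCP pose, the force, the opening and the grip force at its end, in the units of the state.
- robot.get_obs(): the state, without advancing time (a new reading comes with each control period).
- robot.camera(name): name is "scene" or "top" or "wrist"; returns a dict with "frame" (384x512x3 uint8, red, green, blue), "fov_y" (degrees; the focal length in pixels is half the picture's height over the tangent of half this angle, whatever the lens; pixels are square), "cx", "cy" (the principal point, pixels), "extrinsics" (4x4, takes a point from camera to world coordinates); the wrist camera has in their place "T_tool_cam" (4x4, takes a point from camera to tool coordinates, whose origin is the TCP and whose axes are the flange's). Camera axes: x right, y down, z forward; pixel columns grow to the right and rows downward; lengths in m; the calibration is good to about 2 mm. The wrist camera is an equidistant fisheye: a pixel r from the principal point sees the ray r / f radians off the axis. A picture is of the moment at which its call begins: read the wrist's pose just before it. There is no depth.
- robot.hand_in(): hands the job in; it is judged then, once.
The state is a dict: "time": time; "q": joint angles; "joint_velocities": joint speeds; "joint_torque": joint torques, N m; "position": TCP position; "tool_rot": TCP orientation; "ft_force": force on the tool from outside, world axes, zero at the start; "moment": the same for the moment, N m; "grip_width": finger opening in m; "grip_force": force on a finger pad.
Only numpy, scipy, OpenCV 4.12 (cv2) and the standard library are available. Lean on these libraries where they do the work, as an engineer would, in place of code of your own. Each camera call takes 0.05 s, during which the arm holds its last target. There are 200 camera calls.

## Working session

There is one attempt and no reset: what is moved stays moved. The work goes in short steps, Python scripts to look and compute and a tool call to move; the robot and the scene stay as the last step left them, time stands still between calls to the robot, and variables do not carry over. Pictures are saved under pics/ and viewed, at most 14 in all, crops included, and the job is handed in when it is done.

Besides the shell and the picture viewer there is one more tool, called as a command line: name --argument value ..., lists and objects as JSON in quotes. move_arm: Moves the arm, as the interface text tells. Its arguments: {"type":"object","properties":{"commands":{"type":"array"},"force":{"type":"number"}},"required":["commands"]}

```bash
ls; mkdir -p pics
python3 - <<'E'
from rig import robot
import cv2,numpy as np,pickle
print(robot.get_obs())
d={}
for n in("top","scene"):
    c=robot.camera(n);d[n]=c;cv2.imwrite(f"pics/{n}0.png",cv2.cvtColor(c["frame"],cv2.COLOR_RGB2BGR))
    print(n,c["fov_y"],c["cx"],c["cy"],np.round(c["extrinsics"],3).tolist())
pickle.dump(d,open("c0.pkl","wb"))
E
```

```text
pics
{'time': 0.0, 'q': array([ 9.71496871e-01,  5.28468412e-01,  1.43388928e+00, -1.78109738e-05,
        1.18139314e+00, -1.78484637e-01]), 'joint_velocities': array([-0.00048666, -0.000471  ,  0.00023276, -0.00039977, -0.00152002,
        0.00013297]), 'joint_torque': array([ 2.36320186e-03, -4.40040207e+01, -1.76596266e+01,  6.33549364e-02,
        5.81681519e-02, -1.61341050e-04]), 'position': array([0.25488454, 0.56990194, 0.23557437]), 'tool_rot': array([ 2.08854905e-01,  9.77946044e-01, -1.00163416e-03, -4.01530284e-04]), 'ft_force': array([-0.1687832 ,  0.08560679,  1.03521504]), 'moment': array([-0.00683149, -0.01425868, -0.00448229]), 'grip_force': 0.0, 'grip_width': 0.08744111540339886}
top 43.7906711165244 259.11817452770407 193.26190977866113 [[0.015, -0.992, 0.126, 0.375], [-1.0, -0.017, -0.012, 0.006], [0.015, -0.125, -0.992, 1.471], [0.0, 0.0, 0.0, 1.0]]
scene 52.56756020162655 260.65692064974394 192.34137823995795 [[-0.585, 0.558, -0.588, 1.084], [0.811, 0.414, -0.414, 0.373], [0.012, -0.719, -0.695, 0.669], [0.0, 0.0, 0.0, 1.0]]
```

View pics/top0.png

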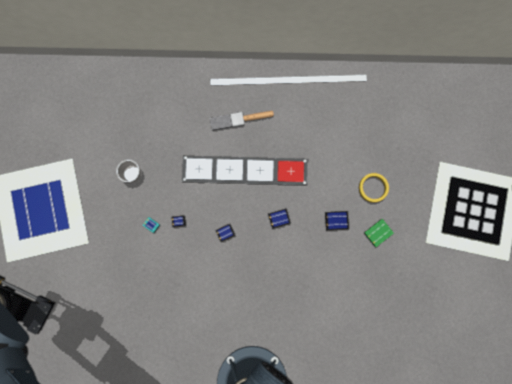

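View pics/scene0.png

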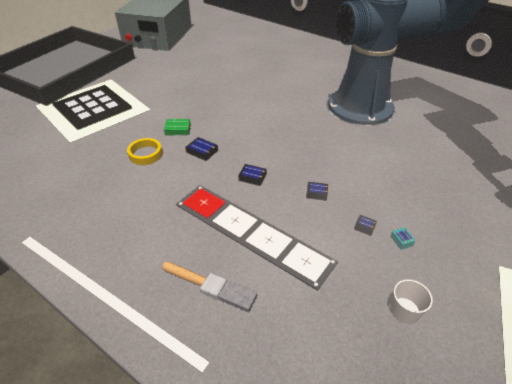

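The red mark is at the right end of the strip in the top view (291,171), with the white pads at (260,170), (230,170) and (199,169). The blue cells, from small to large, are at (178,221), (225,232), (279,218) and (337,220). The turquoise decoy is at (151,225) and the green one at (379,232). The scene view agrees.

```bash
cat > h.py <<'E'
import cv2,numpy as np
def ray(c,uv,z):
    f=c["frame"].shape[0]/2/np.tan(np.radians(c["fov_y"])/2)
    uv=np.atleast_2d(np.asarray(uv,float)); E=np.array(c["extrinsics"])
    d=np.c_[(uv[:,0]-c["cx"])/f,(uv[:,1]-c["cy"])/f,np.ones(len(uv))]@E[:3,:3].T
    return E[:3,3]+d*((z-E[2,3])/d[:,2])[:,None]
def find(c,mask,z,amin=15):
    out=[]
    m=cv2.morphologyEx(mask.astype(np.uint8),cv2.MORPH_CLOSE,np.ones((5,5),np.uint8))
    for k in cv2.findContours(m,cv2.RETR_EXTERNAL,cv2.CHAIN_APPROX_NONE)[0]:
        if len(k)<8: continue
        w=ray(c,k[:,0],z)[:,:2]
        (cx,cy),(a,b),t=cv2.minAreaRect((w*1000).astype(np.float32))
        if a<b: a,b,t=b,a,t+90
        bb=np.zeros(m.shape,np.uint8);cv2.drawContours(bb,[k],-1,1,-1)
        M=cv2.moments(bb,True); 
        if M["m00"]<amin: continue
        u=[M["m10"]/M["m00"],M["m01"]/M["m00"]]
        p=ray(c,u,z)[0]*1000
        out.append([np.round(u,1).tolist(),np.round(p[:2],1).tolist(),round(a),round(b),round((t+90)%180-90,1)])
    return out
def masks(f):
    r,g,b=[f[...,i].astype(int) for i in range(3)]
    return dict(blue=(b>r+25)&(b>g+25),red=(r>g+60)&(b<90)&(g<60),white=(r>185)&(g>185)&(b>185))
E
python3 - <<'E'
import pickle;from h import *
d=pickle.load(open("c0.pkl","rb"))
for n,c in d.items():
    m=masks(c["frame"])
    for k,z in(("blue",.02),("red",.009),("white",.009)):
        for o in find(c,m[k],z):
            if o[2]<130: print(n,k,*o)
E
```

```text
top blue [225.1, 232.1] [438.1, 88.6] 38 34 -62.5
top blue [150.2, 224.3] [458.2, 315.5] 24 22 57.7
top blue [177.8, 220.7] [470.4, 232.6] 28 26 -79.5
top blue [337.0, 220.0] [480.4, -251.1] 60 49 -89.1
top blue [279.2, 217.8] [484.2, -74.8] 49 42 -73.1
top red [290.0, 170.9] [631.7, -107.6] 72 57 -89.0
top white [131.3, 173.1] [615.8, 383.1] 48 36 -43.5
top white [260.0, 170.2] [632.2, -14.5] 75 63 -89.3
top white [229.4, 169.4] [633.0, 80.7] 78 60 -89.0
top white [198.6, 168.6] [633.8, 176.1] 83 69 89.4
top white [236.8, 118.4] [795.9, 60.9] 36 33 12.3
scene blue [403.4, 235.0] [458.4, 313.9] 24 22 62.6
scene blue [365.7, 221.7] [471.6, 231.4] 23 22 -84.3
scene blue [317.1, 187.6] [439.5, 88.1] 34 31 -60.9
scene blue [252.1, 171.4] [485.8, -75.2] 46 41 -73.9
scene blue [201.1, 145.4] [482.0, -252.1] 57 49 -86.3
scene red [203.7, 202.8] [634.9, -107.2] 79 63 88.9
scene red [127.9, 37.0] [103.4, -998.6] 64 24 49.8
scene white [412.8, 295.6] [583.3, 383.6] 71 70 -53.7
scene white [212.8, 283.7] [790.6, 55.8] 38 35 11.7
scene white [306.4, 261.9] [637.0, 177.4] 86 72 89.7
scene white [268.8, 240.0] [635.8, 81.7] 81 64 89.6
scene white [234.8, 220.5] [635.0, -13.1] 82 64 89.3
```

```bash
cat > p.py <<'E'
import sys,numpy as np
from scipy.spatial.transform import Rotation as R
from rig import robot
def down(yaw): # yaw: world angle (deg) of tool y
    return R.from_euler("z",yaw+90,degrees=True)*R.from_euler("x",180,degrees=True)
def plan(*legs):
    o=robot.get_obs();p=np.array(o["position"]);r=R.from_quat(o["tool_rot"])
    y=r.apply([0,1,0]);print("t",round(o["time"],2),"at",np.round(p*1000,1),"yaw",round(np.degrees(np.arctan2(y[1],y[0])),1),"q1,q6",np.round(o["q"][[0,5]],2),"w",round(o["grip_width"]*1000,1),"g",round(o["grip_force"],1))
    for x,yy,z,yaw in legs:
        c=[down(yaw),down(yaw+180)];rv=min(((r.inv()*k).as_rotvec(degrees=True) for k in c),key=np.linalg.norm)
        d=np.array([x,yy,z])/1000-p
        n=int(max(np.ceil(np.linalg.norm(d)/.040),np.ceil(np.linalg.norm(rv)/7),1))
        for i in range(n):
            print(np.round(r.inv().apply(d/n)*100,2).tolist(),np.round(rv/n,1).tolist())
            p=p+d/n;r=r*R.from_rotvec(rv/n,degrees=True)
        print("--",n)
if __name__=="__main__":
    plan(*[tuple(map(float,a.split(","))) for a in sys.argv[1:]])
E
python3 p.py 471,232,130,8
```

```text
t 0.1 at [254.9 570.  235.7] yaw 65.9 q1,q6 [ 0.97 -0.18] w 87.1 g 0.0
[-3.05, -2.0, 0.96] [-0.0, 0.0, 5.3]
[-3.22, -1.71, 0.96] [-0.0, 0.0, 5.3]
[-3.36, -1.41, 0.96] [-0.0, 0.0, 5.3]
[-3.48, -1.1, 0.96] [-0.0, 0.0, 5.3]
[-3.56, -0.77, 0.96] [-0.0, 0.0, 5.3]
[-3.62, -0.44, 0.96] [-0.0, 0.0, 5.3]
[-3.64, -0.11, 0.96] [-0.0, 0.0, 5.3]
[-3.64, 0.23, 0.96] [-0.0, 0.0, 5.3]
[-3.6, 0.56, 0.96] [-0.0, 0.0, 5.3]
[-3.54, 0.89, 0.96] [-0.0, 0.0, 5.3]
[-3.44, 1.21, 0.96] [-0.0, 0.0, 5.3]
-- 11
```

move_arm --commands '[{"hand":8.7,"travel":[-3.05,-2.0,0.96],"twist":[0,0,5.3]},{"hand":8.7,"travel":[-3.22,-1.71,0.96],"twist":[0,0,5.3]},{"hand":8.7,"travel":[-3.36,-1.41,0.96],"twist":[0,0,5.3]},{"hand":8.7,"travel":[-3.48,-1.1,0.96],"twist":[0,0,5.3]},{"hand":8.7,"travel":[-3.56,-0.77,0.96],"twist":[0,0,5.3]}]' --force 25

```text
time: 0.52
position: [0.3535, 0.4153, 0.1879]
tool_rot: [0.429, 0.903, -0.0, -0.0]
ft_force: [1.3, -0.5, -1.0]
grip_width: 0.0867
grip_force: 0.0
```

move_arm --commands '[{"hand":8.7,"travel":[-3.62,-0.44,0.96],"twist":[0,0,5.3]},{"hand":8.7,"travel":[-3.64,-0.11,0.96],"twist":[0,0,5.3]},{"hand":8.7,"travel":[-3.64,0.23,0.96],"twist":[0,0,5.3]},{"hand":8.7,"travel":[-3.6,0.56,0.96],"twist":[0,0,5.3]},{"hand":8.7,"travel":[-3.54,0.89,0.96],"twist":[0,0,5.3]}]'

```text
time: 0.93
position: [0.4514, 0.2612, 0.1399]
tool_rot: [0.625, 0.781, -0.0, -0.0]
ft_force: [0.7, 1.1, -0.3]
grip_width: 0.0871
grip_force: 0.0
```

move_arm --commands '[{"hand":8.7,"travel":[-3.44,1.21,0.96],"twist":[0,0,5.3]},{"hand":8.7,"travel":[0,0,0],"twist":[0,0,0]},{"hand":8.7,"travel":[0,0,0],"twist":[0,0,0]}]'

```text
time: 1.18
position: [0.4711, 0.2302, 0.1301]
tool_rot: [0.66, 0.751, -0.001, -0.001]
ft_force: [-0.5, -0.1, 0.1]
grip_width: 0.0869
grip_force: 0.0
```

```bash
cat > w.py <<'E'
import cv2,numpy as np,sys,pickle
from scipy.spatial.transform import Rotation as R
from rig import robot
from h import masks
o=robot.get_obs();c=robot.camera("wrist");f=c["frame"]
cv2.imwrite("pics/w_%d.png"%(o["time"]*100),cv2.cvtColor(f,cv2.COLOR_RGB2BGR))
T=np.eye(4);T[:3,:3]=R.from_quat(o["tool_rot"]).as_matrix();T[:3,3]=o["position"];E=T@np.array(c["T_tool_cam"])
F=192/np.tan(np.radians(c["fov_y"])/2)
def ray(uv,z):
    d=np.atleast_2d(uv).astype(float)-[c["cx"],c["cy"]];r=np.linalg.norm(d,axis=1)+1e-9;t=r/F
    v=np.c_[d/r[:,None]*np.sin(t)[:,None],np.cos(t)]@E[:3,:3].T
    return E[:3,3]+v*((z-E[2,3])/v[:,2])[:,None]
print("t",o["time"],"cam",np.round(E[:3,3],3))
m=masks(f)
for k,z in(("blue",.02 if len(sys.argv)<2 else float(sys.argv[1])),("red",.009),("white",.009)):
    q=cv2.morphologyEx(m[k].astype(np.uint8),cv2.MORPH_CLOSE,np.ones((11,11),np.uint8))
    for s in cv2.findContours(q,0,cv2.CHAIN_APPROX_NONE)[0]:
        if cv2.contourArea(s)<150: continue
        w=ray(s[:,0],z)[:,:2]*1000
        if np.linalg.norm(w-E[:2,3]*1000,axis=1).max()>500: continue
        (x,y),(a,b),t=cv2.minAreaRect(w.astype(np.float32))
        if a<b:a,b,t=b,a,t+90
        print(k,s[:,0].mean(0).round(),"centre",round(x,1),round(y,1),"size",round(a),round(b),"long",round((t+90)%180-90,1),"EDGE" if s.min()<2 or s[...,0].max()>509 or s[...,1].max()>381 else "")
E
python3 w.py; ls pics
```

```text
t 1.1833 cam [0.462 0.301 0.278]
blue [206. 305.] centre 434.0 101.7 size 36 16 long 10.2 
blue [255. 190.] centre 471.3 232.3 size 25 24 long -82.6 
blue [253.  96.] centre 458.7 315.1 size 26 24 long 55.5 
white [356. 361.] centre 636.8 11.3 size 30 22 long -83.4 
white [337. 209.] centre 553.3 219.9 size 31 13 long 12.7 
white [382. 225.] centre 611.0 212.3 size 51 25 long -77.5 
white [103. 203.] centre 317.2 193.8 size 37 29 long 52.4 
white [497. 193.] centre 765.6 263.3 size 63 28 long 15.1 EDGE
white [136.  91.] centre 349.4 309.0 size 43 21 long 63.0 
white [200. 104.] centre 415.4 306.0 size 109 104 long 4.8 
white [443.  42.] centre 642.5 408.4 size 102 89 long -31.4 EDGE
scene0.png
top0.png
w_118.png
```

View pics/w_118.png

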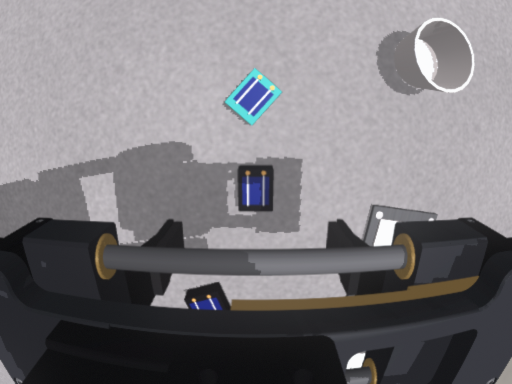

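```bash
python3 p.py 471.3,232.3,17,7.4
```

```text
t 1.23 at [470.3 231.3 130.5] yaw 7.5 q1,q6 [0.24 0.11] w 87.1 g 0.0
[0.03, 0.04, 3.78] [-0.0, -0.0, 0.0]
[0.03, 0.04, 3.78] [-0.0, -0.0, 0.0]
[0.03, 0.04, 3.78] [-0.0, -0.0, 0.0]
-- 3
```

The wrist view shows cell 1 at (255,190), centred between the jaws with its long side across the closing line. The turquoise decoy is clear of it at (253,96).

move_arm --commands '[{"hand":8.7,"travel":[0.03,0.05,3.5],"twist":[0,0,0]},{"hand":8.7,"travel":[0.03,0.05,3.5],"twist":[0,0,0]},{"hand":8.7,"travel":[0.03,0.03,3.0],"twist":[0,0,0]},{"hand":8.7,"travel":[0,0,1.3],"twist":[0,0,0]},{"hand":8.7,"travel":[0,0,0],"twist":[0,0,0]}]'

```text
time: 1.65
position: [0.4694, 0.2343, 0.016]
tool_rot: [0.658, 0.753, -0.001, -0.001]
ft_force: [0.2, 0.7, 0.5]
grip_width: 0.0869
grip_force: 0.0
```

move_arm --commands '[{"hand":2.5,"travel":[0,0,0],"twist":[0,0,0]},{"hand":2.5,"travel":[0,0,0],"twist":[0,0,0]},{"hand":2.5,"travel":[0,0,0],"twist":[0,0,0]},{"hand":2.5,"travel":[0,0,0],"twist":[0,0,0]},{"hand":2.5,"travel":[0,0,0],"twist":[0,0,0]}]'

```text
time: 2.07
position: [0.4718, 0.2334, 0.0186]
tool_rot: [0.659, 0.753, 0.001, 0.0]
ft_force: [0.2, -0.2, -0.2]
grip_width: 0.0615
grip_force: 0.0
```

move_arm --commands '[{"hand":2.5,"travel":[0,0,0],"twist":[0,0,0]},{"hand":2.5,"travel":[0,0,0],"twist":[0,0,0]},{"hand":2.5,"travel":[0,0,0],"twist":[0,0,0]}]'

```text
time: 2.32
position: [0.4717, 0.233, 0.0181]
tool_rot: [0.659, 0.752, 0.0, 0.0]
ft_force: [-0.0, 0.4, 0.0]
grip_width: 0.0416
grip_force: 0.0
```

```bash
python3 p.py 471,232,90,7.4 633.3,-107.4,90,-0.4 633.3,-107.4,29,-0.4
```

```text
t 2.32 at [471.7 233.   18.1] yaw 7.6 q1,q6 [0.25 0.11] w 41.6 g 0.0
[-0.04, -0.04, -3.59] [0.0, -0.0, 0.1]
[-0.04, -0.04, -3.59] [0.0, -0.0, 0.1]
-- 2
[-3.57, 1.17, 0.0] [-0.0, -0.0, 0.8]
[-3.56, 1.22, 0.0] [-0.0, -0.0, 0.8]
[-3.54, 1.27, 0.0] [-0.0, -0.0, 0.8]
[-3.52, 1.32, 0.0] [-0.0, -0.0, 0.8]
[-3.51, 1.37, 0.0] [-0.0, -0.0, 0.8]
[-3.49, 1.41, 0.0] [-0.0, -0.0, 0.8]
[-3.47, 1.46, 0.0] [-0.0, -0.0, 0.8]
[-3.45, 1.51, 0.0] [-0.0, -0.0, 0.8]
[-3.43, 1.55, 0.0] [-0.0, -0.0, 0.8]
[-3.4, 1.6, 0.0] [-0.0, -0.0, 0.8]
-- 10
[-0.0, 0.0, 3.05] [0.0, 0.0, -0.0]
[-0.0, 0.0, 3.05] [0.0, 0.0, -0.0]
-- 2
```

move_arm --commands '[{"hand":2.5,"travel":[0,0,0],"twist":[0,0,0]},{"hand":2.5,"travel":[0,0,0],"twist":[0,0,0]},{"hand":2.5,"travel":[0,0,0],"twist":[0,0,0]},{"hand":2.5,"travel":[0,0,0],"twist":[0,0,0]}]'

```text
time: 2.65
position: [0.4716, 0.233, 0.018]
tool_rot: [0.659, 0.752, -0.0, 0.0]
ft_force: [-0.3, -0.2, 0.5]
grip_width: 0.0318
grip_force: 25.0
```

move_arm --commands '[{"hand":2.5,"travel":[0,0,-1.0],"twist":[0,0,0]}]'

```text
time: 2.73
position: [0.4704, 0.2327, 0.0269]
tool_rot: [0.659, 0.752, -0.001, -0.001]
ft_force: [-0.5, 0.1, -0.1]
grip_width: 0.0318
grip_force: 25.0
```

move_arm --commands '[{"hand":2.5,"travel":[0,0,-3.2],"twist":[0,0,0]},{"hand":2.5,"travel":[0,0,-3.2],"twist":[0,0,0]},{"hand":2.5,"travel":[-3.57,1.17,0],"twist":[0,0,0.8]},{"hand":2.5,"travel":[-3.56,1.22,0],"twist":[0,0,0.8]},{"hand":2.5,"travel":[-3.54,1.27,0],"twist":[0,0,0.8]}]'

```text
time: 3.15
position: [0.5212, 0.131, 0.0935]
tool_rot: [0.674, 0.739, 0.001, 0.001]
ft_force: [0.3, -0.3, -0.6]
grip_width: 0.0317
grip_force: 25.0
```

move_arm --commands '[{"hand":2.5,"travel":[-3.52,1.32,0],"twist":[0,0,0.8]},{"hand":2.5,"travel":[-3.51,1.37,0],"twist":[0,0,0.8]},{"hand":2.5,"travel":[-3.49,1.41,0],"twist":[0,0,0.8]},{"hand":2.5,"travel":[-3.47,1.46,0],"twist":[0,0,0.8]},{"hand":2.5,"travel":[-3.45,1.51,0],"twist":[0,0,0.8]}]'

```text
time: 3.57
position: [0.6023, -0.04, 0.0925]
tool_rot: [0.7, 0.714, 0.0, -0.0]
ft_force: [0.4, 1.4, -0.1]
grip_width: 0.0319
grip_force: 25.0
```

move_arm --commands '[{"hand":2.5,"travel":[-3.43,1.55,0],"twist":[0,0,0.8]},{"hand":2.5,"travel":[-3.4,1.6,0],"twist":[0,0,0.8]},{"hand":2.5,"travel":[0,0,0],"twist":[0,0,0]},{"hand":2.5,"travel":[0,0,0],"twist":[0,0,0]}]'

```text
time: 3.9
position: [0.6353, -0.1086, 0.0924]
tool_rot: [0.711, 0.703, 0.0, 0.001]
ft_force: [-0.2, -0.2, -0.8]
grip_width: 0.0321
grip_force: 25.0
```

```bash
python3 w.py 0.092|grep -v white; python3 p.py 633.3,-107.4,28,-0.4; ls pics
```

```text
t 3.9 cam [ 0.636 -0.037  0.241]
blue [255. 237.] centre 635.5 -103.4 size 24 13 long -0.7 
blue [ 79. 168.] centre 534.2 -62.3 size 32 28 long -73.6 
blue [37.  7.] centre 501.4 39.6 size 30 15 long -17.2 EDGE
red [254. 192.] centre 632.7 -103.0 size 64 45 long -0.6 
t 3.95 at [ 633.9 -106.6   92. ] yaw -0.5 q1,q6 [-0.34 -0.33] w 31.6 g 25.0
[-0.04, -0.03, 3.2] [-0.0, -0.0, -0.1]
[-0.04, -0.03, 3.2] [-0.0, -0.0, -0.1]
-- 2
scene0.png
top0.png
w_118.png
w_390.png
```

move_arm --commands '[{"hand":2.5,"travel":[-0.05,-0.05,3.0],"twist":[0,0,0]},{"hand":2.5,"travel":[0,0,2.2],"twist":[0,0,0]},{"hand":2.5,"travel":[0,0,0.8],"twist":[0,0,0]},{"hand":2.5,"travel":[0,0,0.3],"twist":[0,0,0]},{"hand":2.5,"travel":[0,0,0],"twist":[0,0,0]}]'

```text
time: 4.37
position: [0.6331, -0.1052, 0.0286]
tool_rot: [0.709, 0.705, -0.0, -0.001]
ft_force: [0.3, 0.1, -0.6]
grip_width: 0.0315
grip_force: 25.0
```

```bash
python3 p.py 633.3,-107.4,28,-0.4; python3 -c "
from rig import robot;print(robot.get_obs()['ft_force'])"
```

```text
t 4.37 at [ 633.1 -105.2   28.6] yaw -0.3 q1,q6 [-0.34 -0.33] w 31.5 g 25.0
[-0.22, 0.02, 0.06] [-0.1, -0.0, 0.1]
-- 1
[ 0.26406561  0.06832844 -0.61464994]
```

move_arm --commands '[{"hand":2.5,"travel":[-0.1,0,0.1],"twist":[0,0,0]},{"hand":5.0,"travel":[0,0,0],"twist":[0,0,0]},{"hand":5.0,"travel":[0,0,0],"twist":[0,0,0]},{"hand":5.0,"travel":[0,0,0],"twist":[0,0,0]},{"hand":6.0,"travel":[0,0,0],"twist":[0,0,0]}]'

```text
time: 4.78
position: [0.6344, -0.1078, 0.0288]
tool_rot: [0.71, 0.705, 0.0, 0.001]
ft_force: [0.1, 0.5, -1.0]
grip_width: 0.0496
grip_force: 0.0
```

move_arm --commands '[{"hand":8.7,"travel":[0,0,-2],"twist":[0,0,0]},{"hand":8.7,"travel":[0,0,-4],"twist":[0,0,0]},{"hand":8.7,"travel":[0,0,-4],"twist":[0,0,0]},{"hand":8.7,"travel":[0,0,0],"twist":[0,0,0]}]'

```text
time: 5.12
position: [0.6392, -0.1093, 0.1363]
tool_rot: [0.71, 0.705, 0.003, 0.007]
ft_force: [0.9, -0.7, 1.1]
grip_width: 0.0753
grip_force: 0.0
```

```bash
python3 w.py 0.029|grep -v white; python3 p.py 438.8,88.4,125,28
```

```text
t 5.1167 cam [ 0.638 -0.037  0.284]
blue [248. 192.] centre 635.2 -108.3 size 26 23 long 89.4 
blue [ 96. 158.] centre 490.1 -73.5 size 46 40 long -73.8 
blue [57. 11.] centre 444.9 87.1 size 41 33 long -63.8 EDGE
red [246. 194.] centre 632.6 -115.7 size 64 64 long 89.4 
t 5.17 at [ 637.6 -108.8  133.4] yaw -0.4 q1,q6 [-0.34 -0.33] w 79.3 g 0.0
[2.45, -2.5, 0.07] [0.1, 0.0, -3.6]
[2.6, -2.35, 0.07] [0.1, 0.0, -3.6]
[2.74, -2.18, 0.08] [0.1, 0.0, -3.6]
[2.87, -2.01, 0.08] [0.1, 0.0, -3.6]
[2.99, -1.83, 0.09] [0.1, 0.0, -3.6]
[3.09, -1.64, 0.09] [0.1, 0.0, -3.6]
[3.19, -1.44, 0.1] [0.1, 0.0, -3.6]
[3.27, -1.24, 0.1] [0.1, 0.0, -3.6]
-- 8
```

Cell 1 is on red, about 2 mm off. Next is cell 2.

move_arm --commands '[{"hand":8.7,"travel":[2.45,-2.5,0.07],"twist":[0,0,-3.6]},{"hand":8.7,"travel":[2.6,-2.35,0.07],"twist":[0,0,-3.6]},{"hand":8.7,"travel":[2.74,-2.18,0.08],"twist":[0,0,-3.6]},{"hand":8.7,"travel":[2.87,-2.01,0.08],"twist":[0,0,-3.6]},{"hand":8.7,"travel":[2.99,-1.83,0.09],"twist":[0,0,-3.6]}]'

```text
time: 5.58
position: [0.5074, 0.0165, 0.1234]
tool_rot: [0.59, 0.808, -0.0, -0.001]
ft_force: [0.9, 0.8, 1.4]
grip_width: 0.0868
grip_force: 0.0
```

move_arm --commands '[{"hand":8.7,"travel":[3.09,-1.64,0.09],"twist":[0,0,-3.6]},{"hand":8.7,"travel":[3.19,-1.44,0.1],"twist":[0,0,-3.6]},{"hand":8.7,"travel":[3.27,-1.24,0.1],"twist":[0,0,-3.6]},{"hand":8.7,"travel":[0,0,0],"twist":[0,0,0]},{"hand":8.7,"travel":[0,0,0],"twist":[0,0,0]}]'

```text
time: 6.0
position: [0.4321, 0.0902, 0.1206]
tool_rot: [0.511, 0.86, -0.001, -0.001]
ft_force: [0.1, -0.7, 1.3]
grip_width: 0.0873
grip_force: 0.0
```

```bash
python3 w.py |grep -v white; python3 p.py 438.8,88.4,18,28
```

```text
t 6.0 cam [0.398 0.153 0.269]
blue [261. 200.] centre 438.6 89.1 size 37 33 long -64.3 
blue [400.   5.] centre 463.9 310.9 size 29 14 long 40.5 EDGE
t 6.05 at [434.4  89.4 120.9] yaw 28.4 q1,q6 [-0.05 -0.55] w 87.2 g 0.0
[-0.1, 0.11, 3.43] [0.0, 0.0, 0.1]
[-0.1, 0.11, 3.43] [0.0, 0.0, 0.1]
[-0.1, 0.11, 3.43] [0.0, 0.0, 0.1]
-- 3
```

move_arm --commands '[{"hand":8.7,"travel":[-0.07,0.15,3.4],"twist":[0,0,1.2]},{"hand":8.7,"travel":[-0.07,0.15,3.4],"twist":[0,0,1.2]},{"hand":8.7,"travel":[-0.07,0.1,2.6],"twist":[0,0,0]},{"hand":8.7,"travel":[0,0,0.9],"twist":[0,0,0]},{"hand":3.3,"travel":[0,0,0],"twist":[0,0,0]}]'

```text
time: 6.47
position: [0.4397, 0.0882, 0.0162]
tool_rot: [0.531, 0.847, -0.0, -0.001]
ft_force: [0.4, -0.2, -0.2]
grip_width: 0.0849
grip_force: 0.0
```

move_arm --commands '[{"hand":3.3,"travel":[0,0,0],"twist":[0,0,0]},{"hand":3.3,"travel":[0,0,0],"twist":[0,0,0]},{"hand":3.3,"travel":[0,0,0],"twist":[0,0,0]},{"hand":3.3,"travel":[0,0,0],"twist":[0,0,0]},{"hand":3.3,"travel":[0,0,0],"twist":[0,0,0]}]'

```text
time: 6.88
position: [0.4395, 0.0891, 0.0191]
tool_rot: [0.53, 0.848, 0.0, 0.001]
ft_force: [0.2, 0.1, -1.3]
grip_width: 0.0549
grip_force: 0.0
```

move_arm --commands '[{"hand":3.3,"travel":[0,0,0],"twist":[0,0,0]},{"hand":3.3,"travel":[0,0,0],"twist":[0,0,0]},{"hand":3.3,"travel":[0,0,0],"twist":[0,0,0]},{"hand":3.3,"travel":[0,0,0],"twist":[0,0,0]},{"hand":3.3,"travel":[0,0,0],"twist":[0,0,0]}]'

```text
time: 7.3
position: [0.4391, 0.0891, 0.0185]
tool_rot: [0.53, 0.848, 0.0, 0.0]
ft_force: [0.6, -0.0, 5.4]
grip_width: 0.0398
grip_force: 25.0
```

```bash
python3 p.py 438.7,88.9,93,26 633.6,-13.8,93,-0.4
```

```text
t 7.3 at [439.1  89.1  18.5] yaw 26.0 q1,q6 [-0.05 -0.5 ] w 39.8 g 25.0
[-0.0, -0.02, -3.73] [0.0, 0.0, -0.0]
[-0.0, -0.02, -3.73] [0.0, 0.0, -0.0]
-- 2
[-2.96, 2.17, 0.0] [-0.0, -0.0, 4.4]
[-2.79, 2.39, 0.0] [-0.0, -0.0, 4.4]
[-2.6, 2.6, 0.0] [-0.0, -0.0, 4.4]
[-2.39, 2.79, 0.0] [-0.0, -0.0, 4.4]
[-2.17, 2.96, 0.0] [-0.0, -0.0, 4.4]
[-1.93, 3.12, 0.0] [-0.0, -0.0, 4.4]
-- 6
```

move_arm --commands '[{"hand":3.3,"travel":[0,0,-1.0],"twist":[0,0,0]},{"hand":3.3,"travel":[0,0,-3.2],"twist":[0,0,0]},{"hand":3.3,"travel":[0,0,-3.3],"twist":[0,0,0]},{"hand":3.3,"travel":[-2.96,2.17,0],"twist":[0,0,4.4]},{"hand":3.3,"travel":[-2.79,2.39,0],"twist":[0,0,4.4]}]'

```text
time: 7.72
position: [0.5033, 0.0554, 0.0951]
tool_rot: [0.594, 0.804, 0.0, 0.0]
ft_force: [1.5, -0.3, -1.7]
grip_width: 0.0395
grip_force: 25.0
```

move_arm --commands '[{"hand":3.3,"travel":[-2.6,2.6,0],"twist":[0,0,4.4]},{"hand":3.3,"travel":[-2.39,2.79,0],"twist":[0,0,4.4]},{"hand":3.3,"travel":[-2.17,2.96,0],"twist":[0,0,4.4]},{"hand":3.3,"travel":[-1.93,3.12,0],"twist":[0,0,4.4]},{"hand":3.3,"travel":[0,0,0],"twist":[0,0,0]}]'

```text
time: 8.13
position: [0.6423, -0.0182, 0.0937]
tool_rot: [0.711, 0.703, 0.003, 0.006]
ft_force: [0.9, -0.8, 0.2]
grip_width: 0.0399
grip_force: 25.0
```

move_arm --commands '[{"hand":3.3,"travel":[0,0,0],"twist":[0,0,0]},{"hand":3.3,"travel":[0,0,0],"twist":[0,0,0]}]'

```text
time: 8.3
position: [0.6321, -0.0133, 0.092]
tool_rot: [0.71, 0.705, -0.001, -0.002]
ft_force: [-0.8, -0.9, -1.1]
grip_width: 0.0395
grip_force: 25.0
```

```bash
python3 p.py 633.6,-13.8,28,-0.4
```

```text
t 8.3 at [632.1 -13.3  92. ] yaw -0.4 q1,q6 [-0.2  -0.19] w 39.5 g 25.0
[-0.03, 0.09, 3.2] [-0.1, -0.0, 0.0]
[-0.03, 0.08, 3.2] [-0.1, -0.0, 0.0]
-- 2
```

move_arm --commands '[{"hand":3.3,"travel":[0,0.05,3.0],"twist":[0,0,0]},{"hand":3.3,"travel":[0,0,2.2],"twist":[0,0,0]},{"hand":3.3,"travel":[0,0,0.8],"twist":[0,0,0]},{"hand":3.3,"travel":[0,0,0.3],"twist":[0,0,0]},{"hand":3.3,"travel":[0,0,0],"twist":[0,0,0]}]'

```text
time: 8.72
position: [0.633, -0.0129, 0.0295]
tool_rot: [0.709, 0.705, -0.001, -0.001]
ft_force: [-0.0, -0.1, -1.5]
grip_width: 0.0402
grip_force: 25.0
```

move_arm --commands '[{"hand":3.3,"travel":[0,0,0],"twist":[0,0,0]},{"hand":3.3,"travel":[0,0,0],"twist":[0,0,0]}]'

```text
time: 8.88
position: [0.6352, -0.0136, 0.0315]
tool_rot: [0.709, 0.705, 0.001, 0.001]
ft_force: [0.2, -1.0, -1.3]
grip_width: 0.0397
grip_force: 25.0
```

move_arm --commands '[{"hand":3.3,"travel":[0,0,0.2],"twist":[0,0,0]},{"hand":3.3,"travel":[0,0,0],"twist":[0,0,0]},{"hand":3.3,"travel":[0,0,0],"twist":[0,0,0]}]'

```text
time: 9.13
position: [0.6347, -0.0137, 0.0287]
tool_rot: [0.71, 0.705, 0.0, 0.0]
ft_force: [-0.5, -0.4, -1.3]
grip_width: 0.0399
grip_force: 25.0
```

```bash
python3 p.py 633.6,-13.8,28,-0.4
```

```text
t 9.13 at [634.7 -13.7  28.7] yaw -0.4 q1,q6 [-0.2  -0.19] w 39.9 g 25.0
[-0.01, -0.11, 0.07] [0.0, 0.0, -0.0]
-- 1
```

Now I'll release cell 2 and go up to cell 3 at (485,-75), long axis -73.8°, so tool y at 16.2°.

move_arm --commands '[{"hand":3.3,"travel":[0,0,0.1],"twist":[0,0,0]},{"hand":6.0,"travel":[0,0,0],"twist":[0,0,0]},{"hand":6.0,"travel":[0,0,0],"twist":[0,0,0]},{"hand":6.0,"travel":[0,0,0],"twist":[0,0,0]},{"hand":6.0,"travel":[0,0,0],"twist":[0,0,0]}]'

```text
time: 9.55
position: [0.6345, -0.0137, 0.0272]
tool_rot: [0.71, 0.705, 0.0, 0.0]
ft_force: [-0.0, 0.3, -0.4]
grip_width: 0.0565
grip_force: 0.0
```

move_arm --commands '[{"hand":8.7,"travel":[0,0,-2],"twist":[0,0,0]},{"hand":8.7,"travel":[0,0,-4],"twist":[0,0,0]},{"hand":8.7,"travel":[0,0,-4],"twist":[0,0,0]},{"hand":8.7,"travel":[0,0,0],"twist":[0,0,0]},{"hand":8.7,"travel":[0,0,0],"twist":[0,0,0]}]'

```text
time: 9.97
position: [0.6366, -0.0141, 0.1303]
tool_rot: [0.71, 0.705, 0.002, 0.003]
ft_force: [-1.0, 0.0, -0.3]
grip_width: 0.0835
grip_force: 0.0
```

```bash
python3 w.py 0.029|grep -v white; python3 p.py 485,-75,125,16.2
```

```text
t 9.9667 cam [0.636 0.058 0.278]
blue [253. 286.] centre 635.3 -108.3 size 25 24 long 89.4 
blue [252. 195.] centre 635.0 -13.9 size 36 32 long 89.5 
red [274. 287.] centre 658.3 -122.6 size 32 12 long -89.1 
red [228. 288.] centre 609.4 -125.9 size 39 17 long 88.9 
red [250. 246.] centre 632.7 -72.4 size 62 7 long -0.6 
t 10.02 at [634.8 -13.7 128.2] yaw -0.4 q1,q6 [-0.2  -0.19] w 84.7 g 0.0
[-1.25, -2.99, 0.06] [0.0, 0.0, -3.3]
[-1.07, -3.05, 0.06] [0.0, 0.0, -3.3]
[-0.89, -3.11, 0.06] [0.0, 0.0, -3.3]
[-0.71, -3.16, 0.06] [0.0, 0.0, -3.3]
[-0.53, -3.19, 0.06] [0.0, 0.0, -3.3]
-- 5
```

move_arm --commands '[{"hand":8.7,"travel":[-1.25,-2.99,0.06],"twist":[0,0,-3.3]},{"hand":8.7,"travel":[-1.07,-3.05,0.06],"twist":[0,0,-3.3]},{"hand":8.7,"travel":[-0.89,-3.11,0.06],"twist":[0,0,-3.3]},{"hand":8.7,"travel":[-0.71,-3.16,0.06],"twist":[0,0,-3.3]},{"hand":8.7,"travel":[-0.53,-3.19,0.06],"twist":[0,0,-3.3]}]'

```text
time: 10.43
position: [0.4817, -0.0745, 0.1225]
tool_rot: [0.6, 0.8, -0.001, -0.002]
ft_force: [0.2, -0.8, 0.4]
grip_width: 0.0871
grip_force: 0.0
```

move_arm --commands '[{"hand":8.7,"travel":[0,0,0],"twist":[0,0,0]},{"hand":8.7,"travel":[0,0,0],"twist":[0,0,0]},{"hand":8.7,"travel":[0,0,0],"twist":[0,0,0]}]'

```text
time: 10.68
position: [0.4848, -0.0749, 0.1234]
tool_rot: [0.602, 0.799, -0.0, -0.0]
ft_force: [-0.0, 0.8, 0.3]
grip_width: 0.0871
grip_force: 0.0
```

```bash
python3 w.py |grep -v white; python3 p.py 485,-75,18,16.2
```

```text
t 10.6833 cam [ 0.465 -0.006  0.272]
blue [255. 194.] centre 485.0 -74.5 size 46 41 long -74.0 
blue [425. 179.] centre 641.8 -13.9 size 38 34 long 89.7 
t 10.73 at [485.5 -74.9 123.6] yaw 16.1 q1,q6 [-0.38 -0.66] w 86.9 g 0.0
[0.0, -0.02, 3.52] [0.0, -0.0, -0.0]
[0.0, -0.02, 3.52] [0.0, -0.0, -0.0]
[0.0, -0.02, 3.52] [0.0, -0.0, -0.0]
-- 3
```

move_arm --commands '[{"hand":8.7,"travel":[0,0,3.5],"twist":[0,0,0]},{"hand":8.7,"travel":[0,0,3.5],"twist":[0,0,0]},{"hand":8.7,"travel":[0,0,2.6],"twist":[0,0,0]},{"hand":8.7,"travel":[0,0,0.9],"twist":[0,0,0]},{"hand":4.1,"travel":[0,0,0],"twist":[0,0,0]}]'

```text
time: 11.15
position: [0.4842, -0.0741, 0.0168]
tool_rot: [0.601, 0.799, -0.001, -0.002]
ft_force: [-0.3, 0.3, -0.4]
grip_width: 0.0849
grip_force: 0.0
```

move_arm --commands '[{"hand":4.1,"travel":[0,0,0],"twist":[0,0,0]},{"hand":4.1,"travel":[0,0,0],"twist":[0,0,0]},{"hand":4.1,"travel":[0,0,0],"twist":[0,0,0]},{"hand":4.1,"travel":[0,0,0],"twist":[0,0,0]},{"hand":4.1,"travel":[0,0,0],"twist":[0,0,0]}]'

```text
time: 11.57
position: [0.4853, -0.0751, 0.0203]
tool_rot: [0.601, 0.799, 0.0, 0.001]
ft_force: [0.5, 0.0, 0.4]
grip_width: 0.0548
grip_force: 0.0
```

move_arm --commands '[{"hand":4.1,"travel":[0,0,0],"twist":[0,0,0]},{"hand":4.1,"travel":[0,0,0],"twist":[0,0,0]},{"hand":4.1,"travel":[0,0,0],"twist":[0,0,0]},{"hand":4.1,"travel":[0,0,0],"twist":[0,0,0]}]'

```text
time: 11.9
position: [0.485, -0.075, 0.0199]
tool_rot: [0.601, 0.799, 0.0, 0.001]
ft_force: [-0.3, 0.6, 6.7]
grip_width: 0.0474
grip_force: 25.0
```

```bash
python3 p.py 485,-75,93,16.1 634.4,81.2,93,-0.4
```

```text
t 11.9 at [485.  -75.   19.9] yaw 16.1 q1,q6 [-0.38 -0.66] w 47.4 g 25.0
[-0.0, 0.0, -3.65] [0.0, 0.0, -0.0]
[-0.0, 0.0, -3.65] [0.0, 0.0, -0.0]
-- 2
[1.81, 3.11, 0.0] [-0.0, -0.0, 2.7]
[1.96, 3.02, 0.0] [-0.0, -0.0, 2.7]
[2.1, 2.93, 0.0] [-0.0, -0.0, 2.7]
[2.24, 2.82, 0.0] [-0.0, -0.0, 2.7]
[2.37, 2.71, 0.0] [-0.0, -0.0, 2.7]
[2.5, 2.59, 0.0] [-0.0, -0.0, 2.7]
-- 6
```

move_arm --commands '[{"hand":4.1,"travel":[0,0,-1.0],"twist":[0,0,0]},{"hand":4.1,"travel":[0,0,-3.1],"twist":[0,0,0]},{"hand":4.1,"travel":[0,0,-3.2],"twist":[0,0,0]},{"hand":4.1,"travel":[1.81,3.11,0],"twist":[0,0,2.7]},{"hand":4.1,"travel":[1.96,3.02,0],"twist":[0,0,2.7]}]'

```text
time: 12.32
position: [0.5351, -0.0236, 0.0948]
tool_rot: [0.641, 0.768, 0.001, 0.001]
ft_force: [0.4, -0.4, -2.1]
grip_width: 0.0474
grip_force: 25.0
```

move_arm --commands '[{"hand":4.1,"travel":[2.1,2.93,0],"twist":[0,0,2.7]},{"hand":4.1,"travel":[2.24,2.82,0],"twist":[0,0,2.7]},{"hand":4.1,"travel":[2.37,2.71,0],"twist":[0,0,2.7]},{"hand":4.1,"travel":[2.5,2.59,0],"twist":[0,0,2.7]},{"hand":4.1,"travel":[0,0,0],"twist":[0,0,0]}]'

```text
time: 12.73
position: [0.6389, 0.0864, 0.0932]
tool_rot: [0.707, 0.707, 0.004, 0.002]
ft_force: [1.7, -0.7, -0.7]
grip_width: 0.0478
grip_force: 25.0
```

move_arm --commands '[{"hand":4.1,"travel":[0,0,0],"twist":[0,0,0]},{"hand":4.1,"travel":[0,0,0],"twist":[0,0,0]},{"hand":4.1,"travel":[0,0,0],"twist":[0,0,0]}]'

```text
time: 12.98
position: [0.632, 0.0809, 0.0918]
tool_rot: [0.708, 0.706, -0.001, -0.001]
ft_force: [0.1, -0.1, -1.5]
grip_width: 0.048
grip_force: 25.0
```

```bash
python3 p.py 634.4,81.2,29,-0.4
```

```text
t 12.98 at [632.   80.9  91.8] yaw -0.1 q1,q6 [-0.05 -0.05] w 48.0 g 25.0
[0.01, 0.13, 3.14] [-0.1, 0.0, 0.1]
[0.01, 0.13, 3.14] [-0.1, 0.0, 0.1]
-- 2
```

move_arm --commands '[{"hand":4.1,"travel":[0,0.1,3.0],"twist":[0,0,0]},{"hand":4.1,"travel":[0,0,2.2],"twist":[0,0,0]},{"hand":4.1,"travel":[0,0,0.8],"twist":[0,0,0]},{"hand":4.1,"travel":[0,0,0.3],"twist":[0,0,0]},{"hand":4.1,"travel":[0,0,0],"twist":[0,0,0]}]'

```text
time: 13.4
position: [0.633, 0.0806, 0.0292]
tool_rot: [0.708, 0.706, -0.001, -0.001]
ft_force: [-0.6, -0.8, -1.1]
grip_width: 0.0478
grip_force: 25.0
```

move_arm --commands '[{"hand":4.1,"travel":[0,0,0],"twist":[0,0,0]},{"hand":4.1,"travel":[0,0,0],"twist":[0,0,0]},{"hand":4.1,"travel":[0,0,0],"twist":[0,0,0]}]'

```text
time: 13.65
position: [0.6349, 0.0813, 0.0297]
tool_rot: [0.708, 0.706, 0.0, 0.0]
ft_force: [-0.4, -0.6, -1.6]
grip_width: 0.0477
grip_force: 25.0
```

Now I'll release cell 3 and go on to cell 4 at (481.2,-251.6), long axis about -88°, so tool y at 2°.

move_arm --commands '[{"hand":4.1,"travel":[0,0,0.1],"twist":[0,0,0]},{"hand":7.0,"travel":[0,0,0],"twist":[0,0,0]},{"hand":7.0,"travel":[0,0,0],"twist":[0,0,0]},{"hand":7.0,"travel":[0,0,0],"twist":[0,0,0]},{"hand":7.0,"travel":[0,0,0],"twist":[0,0,0]}]'

```text
time: 14.07
position: [0.6347, 0.0817, 0.0282]
tool_rot: [0.708, 0.706, 0.0, 0.0]
ft_force: [0.3, 0.5, 0.3]
grip_width: 0.0658
grip_force: 0.0
```

move_arm --commands '[{"hand":8.7,"travel":[0,0,-2],"twist":[0,0,0]},{"hand":8.7,"travel":[0,0,-4],"twist":[0,0,0]},{"hand":8.7,"travel":[0,0,-4],"twist":[0,0,0]},{"hand":8.7,"travel":[0,0,0],"twist":[0,0,0]},{"hand":8.7,"travel":[0,0,0],"twist":[0,0,0]}]'

```text
time: 14.48
position: [0.6367, 0.0816, 0.1313]
tool_rot: [0.708, 0.706, 0.002, 0.003]
ft_force: [0.4, 0.6, -1.0]
grip_width: 0.0863
grip_force: 0.0
```

```bash
python3 w.py 0.029|grep -v white; python3 p.py 481.2,-251.6,125,2
```

```text
t 14.4833 cam [0.636 0.153 0.279]
blue [252. 287.] centre 635.0 -13.8 size 33 29 long -0.5 
blue [252. 194.] centre 635.0 81.8 size 47 40 long -89.1 
t 14.53 at [634.9  81.7 129.2] yaw -0.1 q1,q6 [-0.05 -0.04] w 86.0 g 0.0
[-3.34, -1.53, 0.04] [0.0, 0.0, -0.2]
[-3.33, -1.54, 0.04] [0.0, 0.0, -0.2]
[-3.32, -1.56, 0.04] [0.0, 0.0, -0.2]
[-3.32, -1.57, 0.04] [0.0, 0.0, -0.2]
[-3.31, -1.58, 0.04] [0.0, 0.0, -0.2]
[-3.31, -1.59, 0.04] [0.0, 0.0, -0.2]
[-3.3, -1.6, 0.04] [0.0, 0.0, -0.2]
[-3.3, -1.62, 0.04] [0.0, 0.0, -0.2]
[-3.29, -1.63, 0.04] [0.0, 0.0, -0.2]
[-3.28, -1.64, 0.04] [0.0, 0.0, -0.2]
-- 10
```

move_arm --commands '[{"hand":8.7,"travel":[-3.34,-1.53,0.04],"twist":[0,0,-0.2]},{"hand":8.7,"travel":[-3.33,-1.54,0.04],"twist":[0,0,-0.2]},{"hand":8.7,"travel":[-3.32,-1.56,0.04],"twist":[0,0,-0.2]},{"hand":8.7,"travel":[-3.32,-1.57,0.04],"twist":[0,0,-0.2]},{"hand":8.7,"travel":[-3.31,-1.58,0.04],"twist":[0,0,-0.2]}]'

```text
time: 14.95
position: [0.5552, -0.0855, 0.1242]
tool_rot: [0.701, 0.713, -0.001, -0.002]
ft_force: [0.5, -0.8, 0.2]
grip_width: 0.087
grip_force: 0.0
```

move_arm --commands '[{"hand":8.7,"travel":[-3.31,-1.59,0.04],"twist":[0,0,-0.2]},{"hand":8.7,"travel":[-3.3,-1.6,0.04],"twist":[0,0,-0.2]},{"hand":8.7,"travel":[-3.3,-1.62,0.04],"twist":[0,0,-0.2]},{"hand":8.7,"travel":[-3.29,-1.63,0.04],"twist":[0,0,-0.2]},{"hand":8.7,"travel":[-3.28,-1.64,0.04],"twist":[0,0,-0.2]}]'

```text
time: 15.37
position: [0.4783, -0.252, 0.1222]
tool_rot: [0.695, 0.719, -0.0, -0.002]
ft_force: [0.1, 0.2, -0.4]
grip_width: 0.0872
grip_force: 0.0
```

move_arm --commands '[{"hand":8.7,"travel":[0,0,0],"twist":[0,0,0]},{"hand":8.7,"travel":[0,0,0],"twist":[0,0,0]},{"hand":8.7,"travel":[0,0,0],"twist":[0,0,0]}]'

```text
time: 15.62
position: [0.4795, -0.2506, 0.1228]
tool_rot: [0.696, 0.718, 0.0, -0.002]
ft_force: [0.5, 0.1, -0.4]
grip_width: 0.087
grip_force: 0.0
```

```bash
python3 w.py |grep -v white; python3 p.py 481.2,-251.6,18,2
```

```text
t 15.6167 cam [ 0.478 -0.179  0.271]
blue [257. 195.] centre 481.4 -251.7 size 57 48 long -86.6 
blue [431.  52.] centre 641.3 -104.9 size 28 24 long 89.5 
t 15.67 at [ 479.9 -250.1  123. ] yaw 1.9 q1,q6 [-0.69 -0.72] w 87.0 g 0.0
[-0.06, 0.05, 3.5] [-0.0, -0.0, -0.0]
[-0.06, 0.05, 3.5] [-0.0, -0.0, -0.0]
[-0.05, 0.04, 3.5] [-0.0, -0.0, -0.0]
-- 3
```

Target yaw is about 3.2°.

move_arm --commands '[{"hand":8.7,"travel":[-0.05,0.05,3.5],"twist":[0,0,-1.2]},{"hand":8.7,"travel":[-0.05,0.05,3.5],"twist":[0,0,0]},{"hand":8.7,"travel":[0,0,2.5],"twist":[0,0,0]},{"hand":8.7,"travel":[0,0,0.9],"twist":[0,0,0]},{"hand":4.9,"travel":[0,0,0],"twist":[0,0,0]}]'

```text
time: 16.08
position: [0.4805, -0.2498, 0.0178]
tool_rot: [0.687, 0.727, -0.0, -0.003]
ft_force: [-0.1, -0.1, 0.3]
grip_width: 0.085
grip_force: 0.0
```

move_arm --commands '[{"hand":4.9,"travel":[0,0,0],"twist":[0,0,0]},{"hand":4.9,"travel":[0,0,0],"twist":[0,0,0]},{"hand":4.9,"travel":[0,0,0],"twist":[0,0,0]},{"hand":4.9,"travel":[0,0,0],"twist":[0,0,0]},{"hand":4.9,"travel":[0,0,0],"twist":[0,0,0]}]'

```text
time: 16.5
position: [0.4819, -0.2529, 0.0214]
tool_rot: [0.688, 0.726, -0.0, 0.001]
ft_force: [-0.4, 1.5, 4.2]
grip_width: 0.0558
grip_force: 25.0
```

move_arm --commands '[{"hand":4.9,"travel":[0,0,0],"twist":[0,0,0]},{"hand":4.9,"travel":[0,0,0],"twist":[0,0,0]},{"hand":4.9,"travel":[0,0,0],"twist":[0,0,0]}]'

```text
time: 16.75
position: [0.482, -0.2529, 0.0214]
tool_rot: [0.688, 0.726, 0.0, 0.001]
ft_force: [-0.0, 0.7, 6.5]
grip_width: 0.0559
grip_force: 25.0
```

```bash
python3 p.py 481,-251,96,3.2 635.4,176.7,96,-0.4
```

```text
t 16.75 at [ 482.  -252.9   21.4] yaw 3.1 q1,q6 [-0.69 -0.74] w 55.9 g 25.0
[0.09, -0.04, -3.73] [0.0, 0.0, -0.1]
[0.1, -0.04, -3.73] [0.0, 0.0, -0.1]
-- 2
[3.49, 1.48, 0.0] [-0.0, -0.0, 0.3]
[3.49, 1.47, 0.0] [-0.0, -0.0, 0.3]
[3.5, 1.45, 0.0] [-0.0, -0.0, 0.3]
[3.51, 1.43, 0.0] [-0.0, -0.0, 0.3]
[3.52, 1.41, 0.0] [-0.0, -0.0, 0.3]
[3.52, 1.39, 0.0] [-0.0, -0.0, 0.3]
[3.53, 1.37, 0.0] [-0.0, -0.0, 0.3]
[3.54, 1.35, 0.0] [-0.0, -0.0, 0.3]
[3.55, 1.34, 0.0] [-0.0, -0.0, 0.3]
[3.55, 1.32, 0.0] [-0.0, -0.0, 0.3]
[3.56, 1.3, 0.0] [-0.0, -0.0, 0.3]
[3.57, 1.28, 0.0] [-0.0, -0.0, 0.3]
-- 12
```

move_arm --commands '[{"hand":4.9,"travel":[0,0,-1.0],"twist":[0,0,0]},{"hand":4.9,"travel":[0,0,-3.2],"twist":[0,0,0]},{"hand":4.9,"travel":[0,0,-3.3],"twist":[0,0,0]},{"hand":4.9,"travel":[3.49,1.48,0],"twist":[0,0,0.3]},{"hand":4.9,"travel":[3.49,1.47,0],"twist":[0,0,0.3]}]'

```text
time: 17.17
position: [0.5093, -0.1836, 0.098]
tool_rot: [0.694, 0.72, 0.001, 0.003]
ft_force: [0.2, -0.3, -2.3]
grip_width: 0.0555
grip_force: 25.0
```

move_arm --commands '[{"hand":4.9,"travel":[3.5,1.45,0],"twist":[0,0,0.3]},{"hand":4.9,"travel":[3.51,1.43,0],"twist":[0,0,0.3]},{"hand":4.9,"travel":[3.52,1.41,0],"twist":[0,0,0.3]},{"hand":4.9,"travel":[3.52,1.39,0],"twist":[0,0,0.3]},{"hand":4.9,"travel":[3.53,1.37,0],"twist":[0,0,0.3]}]'

```text
time: 17.58
position: [0.5721, -0.0014, 0.0956]
tool_rot: [0.701, 0.713, -0.0, -0.0]
ft_force: [0.7, -0.2, -0.8]
grip_width: 0.0554
grip_force: 25.0
```

move_arm --commands '[{"hand":4.9,"travel":[3.54,1.35,0],"twist":[0,0,0.3]},{"hand":4.9,"travel":[3.55,1.34,0],"twist":[0,0,0.3]},{"hand":4.9,"travel":[3.55,1.32,0],"twist":[0,0,0.3]},{"hand":4.9,"travel":[3.56,1.3,0],"twist":[0,0,0.3]},{"hand":4.9,"travel":[3.57,1.28,0],"twist":[0,0,0.3]}]'

```text
time: 18.0
position: [0.6366, 0.1767, 0.0954]
tool_rot: [0.71, 0.704, -0.0, -0.0]
ft_force: [0.8, -0.5, -1.5]
grip_width: 0.0558
grip_force: 25.0
```

move_arm --commands '[{"hand":4.9,"travel":[0,0,0],"twist":[0,0,0]},{"hand":4.9,"travel":[0,0,0],"twist":[0,0,0]},{"hand":4.9,"travel":[0,0,0],"twist":[0,0,0]},{"hand":4.9,"travel":[0,0,0],"twist":[0,0,0]}]'

```text
time: 18.33
position: [0.6359, 0.1737, 0.095]
tool_rot: [0.711, 0.704, -0.001, -0.0]
ft_force: [-0.1, -0.4, -2.1]
grip_width: 0.0556
grip_force: 25.0
```

```bash
python3 p.py 635.4,176,31,-0.4
```

```text
t 18.33 at [635.9 173.7  95. ] yaw -0.6 q1,q6 [0.1  0.11] w 55.6 g 25.0
[0.12, -0.02, 3.2] [-0.0, 0.0, -0.1]
[0.12, -0.02, 3.2] [-0.0, 0.0, -0.1]
-- 2
```

move_arm --commands '[{"hand":4.9,"travel":[0.2,0,3.0],"twist":[0,0,0]},{"hand":4.9,"travel":[0,0,2.2],"twist":[0,0,0]},{"hand":4.9,"travel":[0,0,0.8],"twist":[0,0,0]},{"hand":4.9,"travel":[0,0,0.3],"twist":[0,0,0]},{"hand":4.9,"travel":[0,0,0],"twist":[0,0,0]}]'

```text
time: 18.75
position: [0.6362, 0.1757, 0.0319]
tool_rot: [0.711, 0.703, -0.001, -0.001]
ft_force: [-0.5, 0.2, -1.3]
grip_width: 0.0558
grip_force: 25.0
```

move_arm --commands '[{"hand":4.9,"travel":[0,0,0],"twist":[0,0,0]},{"hand":4.9,"travel":[0,0,0],"twist":[0,0,0]},{"hand":4.9,"travel":[0,0,0],"twist":[0,0,0]}]'

```text
time: 19.0
position: [0.638, 0.1769, 0.0334]
tool_rot: [0.71, 0.704, 0.001, 0.001]
ft_force: [-0.3, -0.3, -1.5]
grip_width: 0.0558
grip_force: 25.0
```

move_arm --commands '[{"hand":4.9,"travel":[0,-0.2,0.15],"twist":[0,0,0]},{"hand":4.9,"travel":[0,0,0.15],"twist":[0,0,0]},{"hand":4.9,"travel":[0,0,0],"twist":[0,0,0]},{"hand":4.9,"travel":[0,0,0],"twist":[0,0,0]}]'

```text
time: 19.33
position: [0.635, 0.1771, 0.0304]
tool_rot: [0.71, 0.704, 0.0, 0.0]
ft_force: [-2.0, -0.4, 5.4]
grip_width: 0.0559
grip_force: 25.0
```

move_arm --commands '[{"hand":8.0,"travel":[0,0,0],"twist":[0,0,0]},{"hand":8.0,"travel":[0,0,0],"twist":[0,0,0]},{"hand":8.0,"travel":[0,0,0],"twist":[0,0,0]},{"hand":8.0,"travel":[0,0,0],"twist":[0,0,0]},{"hand":8.0,"travel":[0,0,0],"twist":[0,0,0]}]'

```text
time: 19.75
position: [0.6348, 0.1769, 0.0289]
tool_rot: [0.71, 0.704, -0.0, -0.0]
ft_force: [-0.4, 0.4, 0.0]
grip_width: 0.0774
grip_force: 0.0
```

move_arm --commands '[{"hand":8.0,"travel":[0,0,-2],"twist":[0,0,0]},{"hand":8.7,"travel":[0,0,-4],"twist":[0,0,0]},{"hand":8.7,"travel":[0,0,-4],"twist":[0,0,0]},{"hand":8.7,"travel":[0,0,-4],"twist":[0,0,0]},{"hand":8.7,"travel":[0,0,0],"twist":[0,0,0]}]'

```text
time: 20.17
position: [0.6404, 0.1778, 0.1782]
tool_rot: [0.71, 0.704, 0.007, 0.005]
ft_force: [1.9, 0.1, 0.8]
grip_width: 0.0869
grip_force: 0.0
```

move_arm --commands '[{"hand":8.7,"travel":[0,-4,-1],"twist":[0,0,0]},{"hand":8.7,"travel":[0,-4,-1],"twist":[0,0,0]},{"hand":8.7,"travel":[0,-4,-1],"twist":[0,0,0]},{"hand":8.7,"travel":[0,-4,0],"twist":[0,0,0]},{"hand":8.7,"travel":[0,0,0],"twist":[0,0,0]}]'

```text
time: 20.58
position: [0.462, 0.1779, 0.1975]
tool_rot: [0.709, 0.705, -0.007, -0.005]
ft_force: [-1.8, -0.4, -0.4]
grip_width: 0.0875
grip_force: 0.0
```

```bash
python3 w.py 0.029
python3 - <<'E'
from rig import robot;from h import *
for n in("scene","top"):
    c=robot.camera(n);m=masks(c["frame"])
    cv2.imwrite(f"pics/{n}1.png",cv2.cvtColor(c["frame"],cv2.COLOR_RGB2BGR))
    for o in find(c,m["blue"],.029):
        if o[2]<130:print(n,*o)
E
```

```text
t 20.5833 cam [0.465 0.25  0.346]
blue [403. 178.] centre 635.8 179.0 size 56 50 long 89.5 
blue [253.  54.] centre 458.9 313.4 size 26 24 long 55.5 
white [336. 198.] centre 556.9 149.0 size 30 23 long 89.3 
white [ 61. 170.] centre 195.8 186.9 size 35 31 long 79.9 
white [347. 169.] centre 569.3 182.8 size 40 22 long -47.8 
white [391. 183.] centre 639.4 156.6 size 139 79 long -87.5 
white [207.  94.] centre 401.0 272.8 size 81 70 long 19.6 
white [254.  52.] centre 459.6 319.1 size 32 16 long 55.6 
white [405.  13.] centre 646.3 384.6 size 80 36 long 11.5 EDGE
scene [307.9, 255.9] [636.0, 178.1] 57 50 89.8
scene [403.4, 234.9] [466.9, 314.7] 24 23 56.3
scene [268.9, 234.0] [635.7, 81.1] 47 41 89.9
scene [233.9, 214.1] [635.1, -14.8] 37 33 88.5
scene [202.2, 196.6] [635.4, -109.0] 28 23 -87.5
top [290.8, 169.2] [633.5, -108.5] 28 25 -89.0
top [259.8, 168.7] [633.2, -13.5] 37 34 -89.0
top [228.5, 168.0] [633.7, 82.4] 46 37 -89.0
top [196.9, 167.2] [634.5, 179.0] 56 50 -89.0
```

View pics/scene1.png

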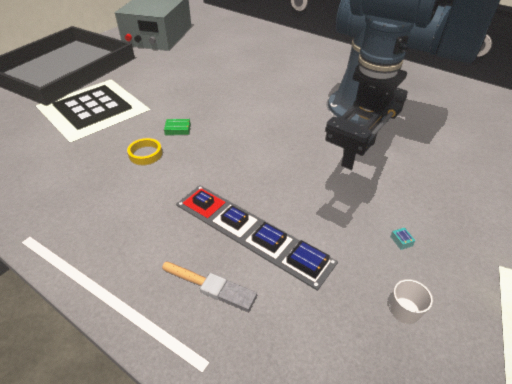

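The scene view shows all four cells flat and centred, rising in size from red at (202,197) to the far end at (308,256). All are within about 3 mm and 2° of their marks, and the cup and tape have not moved.

```bash
python3 -c "
from rig import robot;print(robot.hand_in())"
```

```text
the job is handed in; nothing more can be done
None
```

The four cells are set out on the strip by size, smallest on red and largest at the far end, each measured within about 3 mm and 2° of its mark; the job was handed in at about 21 s, but no verdict came back.

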